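# Hang the rinse basket in the wash tub

## Robot

A 7-joint arm with a two-finger parallel gripper is mounted at the origin on a cart in front of the work surface, level with it; the furniture and walls round the work are solid. World frame = base frame: x ahead of the robot, y to its left, z up, the work surface at z = 0. Lengths are in m, angles in rad, forces in N, time in s.
With the tool pointing down it reaches from about 0.4 to 0.85 m from the base axis. Payload 4.5 kg.
Tool frame: the origin (TCP) lies midway between the tips of the shut fingers; the grasp point (between the pads) lies 19 mm behind it; z points along the fingers, y is the line along which they close (so a half turn about z gives the same grasp; the last joint's range is limited). The gripper opens to 88 mm and grips with 3 to 60 N. Pads are 18 mm wide; open, the fingers measure 123 mm over their backs; the gripper's body (75 mm by 187 mm) begins 45 mm behind the grasp point.
Start: joints at [-1.308, 0.689, -0.195, 1.565, 0.157, 0.902, -0.215], TCP at [0.142, 0.609, 0.239] pointing down, gripper open.
Joint ranges: [-3.01, 3.01], [-0.46, 2.08], [-1.47, 1.51], [0.13, 2.56], [-1, 4.14], [0.04, 2.09], [-2.66, 2.66]. Speed limits (rad/s): [2.57, 2.57, 3.14, 3.14, 3.14, 3.14, 3.14].

## Interface

Orientations are given as a unit quaternion [x, y, z, w].
In Python, from plant import r gives the robot as it stands.
- The arm moves only by the tool carry_out, never from a script. Its argument "plan" is a list of rows, each an object with "rot": the turn, a rotation vector about the tool's x, y, z in rad, a list of three; "xyz": the shift along the tool's x, y, z in m, a list of three; "grip": the closure in counts, from 0 (fully open) to 255 (shut). In form: [{"rot": [wx, wy, wz], "xyz": [dx, dy, dz], "grip": grip}, ...]. A call has 1 to 8 rows; each row is the pose to reach, as a shift and turn from the pose commanded when the call began, along the tool's axes at that moment; what a row does not reach only later rows make up. A row lasts 1/12 s, in which the tool goes at most 41.7 mm and 7.16 degrees, less where a joint would pass 70% of its speed; a pose out of reach is approached as far as the arm can. A call with a gripper value outside its range is refused whole. The fingers move at their own pace and stop on an object; "squeeze" is the grip in N (left out, the last holds). Time passes only in rows, so rows that repeat a pose let the fingers close. It gives the time, the measured TCP pose, the force, the opening and the grip force at its end, in the units of the state.
- r.get_state(): the state, without advancing time (a new reading comes with each control period).
- r.snapshot(name): name is "side" or "top" or "wrist"; returns the picture (420x560x3 uint8, red, green, blue); there is no depth.
- r.camera_params(name): a dict with "fx", "fy", "cx", "cy" (pixels), "position" and "attitude" of the camera in the world; the wrist camera has in their place "hand_eye" (4x4, takes a point from camera to tool coordinates, whose origin is the TCP and whose axes are the flange's). Camera axes: x right, y down, z forward; pixel columns grow to the right and rows downward; lengths in m; the calibration is good to about 2 mm. The wrist camera is an equidistant fisheye: a pixel r from the principal point sees the ray r / f radians off the axis. A picture is of the moment at which its call begins: read the wrist's pose just before it. camera_params takes no time and is no camera call.
- r.finish_job(): hands the job in; it is judged then, once.
The state is a dict: "clock": time; "q": joint angles; "qd": joint speeds; "joint_torque": joint torques, N m; "tool_pos": TCP position; "eef_rot": TCP orientation; "contact_force": force on the tool from outside, world axes, zero at the start; "moment": the same for the moment, N m; "opening": opening from 0.0 (shut) to 1.0 (fully open); "finger_force": force on a finger pad.
Only numpy, scipy, OpenCV 4.12 (cv2) and the standard library are available. Lean on these libraries where they do the work, as an engineer would, in place of code of your own. Each camera call takes 0.05 s, during which the arm holds its last target. There are 200 camera calls.

## Task

Two white slotted baskets stand beside the grey wash tub. Take the one that has a bent lip and hang it inside the tub by hooking the lip over the tub's long side nearest the robot, clear of the corners, then let go so it hangs there by itself. Leave the plain basket without a lip where it stands.

Things in the scene. Friction and masses are not known exactly. Their poses are not given: they have to be found in the camera images.
- basket_bar (a point): Grip bar centre of the loose white slotted basket WITH a bent lip (0.12 kg, standing upright). Basket 48 (x) by 64 (y), 75 mm high; above it a fixed level bar 12 by 12 mm, 64 long along y, centred, 120 mm above the underside, open space below it: pinch it across x from above. z up; the lip is on the -x side, which faces roughly to the robot at the start.
- basket_lip (a point): Same basket and axes: middle of the slot under its lip, which goes over the tub rim; 36.5 mm to -x of the bar centre and 45 mm below it. The lip juts from the basket's top edge to -x, 50 mm wide along y, 3 mm thick, its outer edge turned down 27 mm. The slot between this edge and the basket is 25 mm wide along x, open downwards.
- plain_bar (a point): Centre of the grip bar of the other white slotted basket, of the same size and shape but WITHOUT a lip; it is not to be moved. Bar centre 120 mm above its underside, bar along its y.
- tub: Open grey rectangular wash tub, fixed to the table. 160 mm (its x) by 220 mm (its y), 105 mm high, walls and floor 5 mm thick with a rounded rim 7 mm thick. Origin: centre of its underside, on the table; z up. Its near long side, facing the robot, is the wall at -x: the middle of that rim's top lies at x = -77.5 mm, y = 0, z = 105 mm in the tub's frame. The small ledges outside its short ends are grips. Turned less than 20 degrees from square to the robot.
Not all that is in view belongs to the job. Leave any orange look-alike of the part that bears basket_bar alone.

How it is judged:
By the outcome, as a careful person would: the job done as asked, in the order asked, and still so for the second after the job is handed in, with the robot touching nothing.
It also fails if it takes over 40 s, if anything falls off the work surface, if the arm or the gripper's body presses on something with over 40 N, if the wrist force passes 120 N, or if a joint passes its speed limit or range.

## Working session

There is one attempt and no reset: what is moved stays moved. The work goes in short steps, Python scripts to look and compute and a tool call to move; the robot and the scene stay as the last step left them, time stands still between calls to the robot, and variables do not carry over. Pictures are saved under pics/ and viewed, at most 10 in all, crops included, and the job is handed in when it is done.

Besides the shell and the picture viewer there is one more tool, called after "Call:" as a command line: name --argument value ..., lists and objects as JSON in quotes. carry_out: Moves the arm, as the interface text tells. Its arguments: {"type":"object","properties":{"plan":{"type":"array"},"squeeze":{"type":"number"}},"required":["plan"]}

```bash
mkdir -p pics; ls; python3 - <<'E'
from plant import r
import cv2,numpy as np
s=r.get_state();print({k:np.round(v,3) for k,v in s.items()})
for n in("side","top","wrist"):
    print(n,r.camera_params(n))
    cv2.imwrite(f"pics/{n}0.png",r.snapshot(n)[:,:,::-1])
E
```

```text
pics
{'clock': np.float64(0.0), 'q': array([-1.308,  0.69 , -0.195,  1.566,  0.157,  0.902, -0.215]), 'qd': array([ 0.   , -0.001, -0.001, -0.   , -0.   , -0.   , -0.001]), 'joint_torque': array([ 0.0000e+00, -5.2757e+01, -1.2670e+00, -1.5342e+01, -5.3000e-02,
        7.0000e-03,  0.0000e+00]), 'tool_pos': array([0.142, 0.608, 0.238]), 'eef_rot': array([ 0.114,  0.993, -0.001, -0.   ]), 'contact_force': array([-0.02 ,  0.122,  0.141]), 'moment': array([-0.044,  0.005,  0.009]), 'finger_force': np.float64(0.0), 'opening': np.float64(0.999)}
side {'fx': 514.5202494367594, 'fy': 514.5202494367594, 'cx': 281.4774771312784, 'cy': 202.80348341118432, 'position': array([ 0.0417965 , -0.95483497,  0.78009135]), 'attitude': array([ 0.85368802, -0.21345264,  0.10259653, -0.46381966])}
top {'fx': 520.798142394252, 'fy': 520.798142394252, 'cx': 284.11674079823814, 'cy': 206.0693485124841, 'position': array([ 0.22198493, -0.02537495,  1.49820221]), 'attitude': array([ 0.7128411 , -0.6950361 ,  0.06852822, -0.06392387])}
wrist {'fx': 325.19226210127806, 'fy': 325.19226210127806, 'cx': 282.47105305967887, 'cy': 204.07822562592983, 'hand_eye': array([[-1.17026798e-04, -9.61318304e-01, -2.75439840e-01,
         7.07136956e-02],
       [ 9.99999628e-01, -3.47971992e-04,  7.89591986e-04,
        -1.49213333e-04],
       [-8.54894578e-04, -2.75439645e-01,  9.61317987e-01,
        -1.46000650e-01],
       [ 0.00000000e+00,  0.00000000e+00,  0.00000000e+00,
         1.00000000e+00]])}
```

View pics/top0.png

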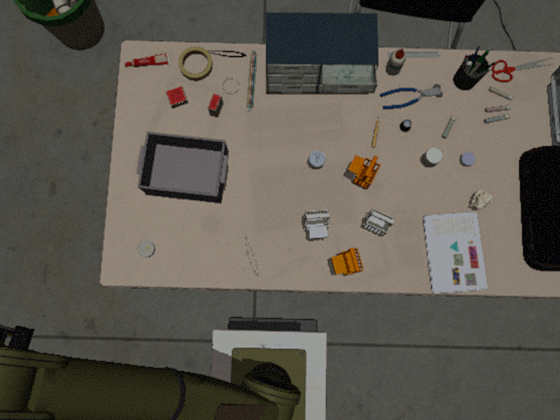

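View pics/side0.png

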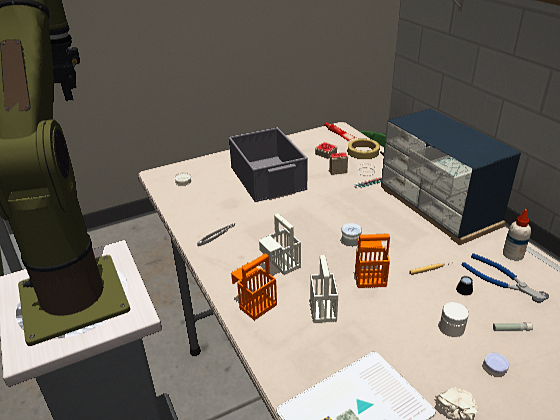

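The top view shows the tub at about (184,166), a lipped white basket at about (317,224), the plain white basket at (377,222), and orange look-alikes at (364,170) and (347,262). In the side view the lipped basket is at (282,245). I'll enlarge both.

```bash
cat > h.py <<'E'
import numpy as np,cv2
from scipy.spatial.transform import Rotation as R
from plant import r
def ray(n,px):
    c=r.camera_params(n);d=R.from_quat(c["attitude"]).apply([(px[0]-c["cx"])/c["fx"],(px[1]-c["cy"])/c["fy"],1]);return np.array(c["position"]),d
def plane(n,px,z):
    p,d=ray(n,px);return p+d*(z-p[2])/d[2]
def proj(n,P):
    c=r.camera_params(n);v=R.from_quat(c["attitude"]).inv().apply(np.asarray(P)-c["position"]);return v[...,:2]/v[...,2:]*c["fx"]+[c["cx"],c["cy"]]
E
python3 - <<'E'
import cv2,numpy as np
t=cv2.imread("pics/top0.png");s=cv2.imread("pics/side0.png")
f=lambda i,x,y,w,h,k:cv2.resize(i[y:y+h,x:x+w],None,fx=k,fy=k,interpolation=cv2.INTER_CUBIC)
a=np.hstack([f(t,290,195,66,50,6),f(t,130,120,100,75,4)[:300]])
b=np.hstack([f(s,250,205,66,50,6),f(s,220,115,100,75,4)])
cv2.imwrite("pics/c1.png",np.vstack([a,b])[:600,:800])
from h import *
print(plane("top",(317,215),.12),plane("top",(184,166),.1),plane("side",(283,225),.12))
E
```

```text
[ 0.46159345 -0.12006947  0.12      ] [0.5931219  0.24859196 0.1       ] [ 0.4528657  -0.13525822  0.12      ]
```

View pics/c1.png

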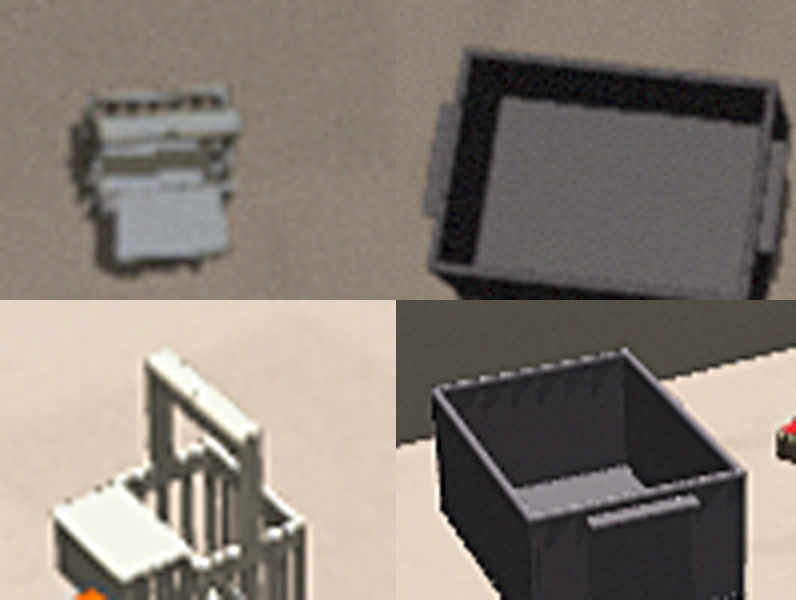

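The crop shows the lip pointing to the robot (about -x), and the bar from roughly top px (306,216) to (330,215). The tub rim corners are clear in both views, so I'll triangulate.

```bash
python3 - <<'E'
from h import *
np.set_printoptions(precision=4,suppress=True)
for p in [(306,216.2),(330,215),(318,215.7)]: print("bar top",plane("top",p,.126))
for p in [(276.7,214.7),(291.7,227.5)]: print("bar side",plane("side",p,.126))
for p in [(309.5,228),(328,227),(310,238.5),(328,237)]: print("lip top",plane("top",p,.077))
for p in [(259.5,290.5-0),]: pass
for p in [(147.8,132.5),(224.8,142),(139.8,187)]: print("tub top",plane("top",p,.105))
for p in [(230.3,137),(277.8,128),(306.8,157.5),(253.5,169.5)]: print("tub side",plane("side",p,.105))
# wrist
E
```

```text
bar top [ 0.4565 -0.0903  0.126 ]
bar top [ 0.4615 -0.1544  0.126 ]
bar top [ 0.4587 -0.1224  0.126 ]
bar side [ 0.455  -0.1009  0.126 ]
bar side [ 0.4613 -0.16    0.126 ]
lip top [ 0.4322 -0.1028  0.077 ]
lip top [ 0.4363 -0.1538  0.077 ]
lip top [ 0.4031 -0.1046  0.077 ]
lip top [ 0.4085 -0.154   0.077 ]
tub top [0.6855 0.3543 0.105 ]
tub top [0.6638 0.1384 0.105 ]
tub top [0.5293 0.3647 0.105 ]
tub side [0.5322 0.3584 0.105 ]
tub side [0.6836 0.3431 0.105 ]
tub side [0.6664 0.1333 0.105 ]
tub side [0.5102 0.1455 0.105 ]
```

View pics/wrist0.png

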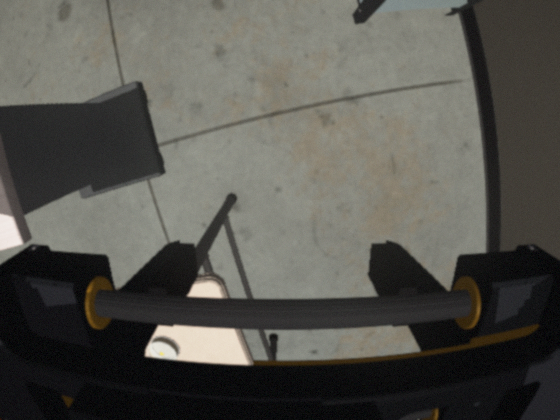

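```bash
cat >> h.py <<'E'
def go(pos,yaw,b=None):
    """shift/turn in tool axes to TCP pos, tool pointing down, tool y at world angle yaw"""
    s=r.get_state();q=R.from_quat(s["eef_rot"])
    T=R.from_euler("z",yaw)*R.from_matrix(np.array([[0,1,0],[1,0,0],[0,0,-1.]]))
    d=q.inv().apply(np.asarray(pos)-s["tool_pos"]);w=(q.inv()*T).as_rotvec()
    print("xyz",np.round(d,4),"rot",np.round(w,4),"t",s["clock"],"pos",s["tool_pos"].round(4))
E
python3 - <<'E'
from h import *
go([.40,.30,.24],.7); go([.458,-.124,.22],.095)
E
```

```text
xyz [-0.3215 -0.2416 -0.0015] rot [-1.300e-03  6.000e-04  6.421e-01] t 0.15 pos [0.1417 0.6082 0.2381]
xyz [-0.4741 -0.6414  0.019 ] rot [-1.1000e-03  1.0000e-03  1.2471e+00] t 0.15 pos [0.1417 0.6082 0.2381]
```

Call:
carry_out --plan '[{"rot":[0,0,0.642],"xyz":[-0.32,-0.24,0],"grip":0},{"rot":[0,0,0.642],"xyz":[-0.32,-0.24,0],"grip":0},{"rot":[0,0,0.642],"xyz":[-0.32,-0.24,0],"grip":0},{"rot":[0,0,0.642],"xyz":[-0.32,-0.24,0],"grip":0},{"rot":[0,0,0.642],"xyz":[-0.32,-0.24,0],"grip":0},{"rot":[0,0,0.642],"xyz":[-0.32,-0.24,0],"grip":0},{"rot":[0,0,0.642],"xyz":[-0.32,-0.24,0],"grip":0},{"rot":[0,0,0.642],"xyz":[-0.32,-0.24,0],"grip":0}]'

```text
clock: 0.82
tool_pos: [0.3569, 0.3518, 0.2387]
eef_rot: [0.422, 0.907, -0.0, 0.0]
contact_force: [1.1, 0.7, -0.5]
opening: 1.002
finger_force: 0.0
```

```bash
python3 -c "
from h import *
go([.458,-.124,.22],.095)"
```

```text
xyz [-0.4289 -0.2294  0.0188] rot [-1.000e-04  2.000e-04  6.055e-01] t 0.8167 pos [0.3569 0.3518 0.2387]
```

Call:
carry_out --plan '[{"rot":[0,0,0.605],"xyz":[-0.429,-0.229,0.0],"grip":0},{"rot":[0,0,0.605],"xyz":[-0.429,-0.229,0.0],"grip":0},{"rot":[0,0,0.605],"xyz":[-0.429,-0.229,0.0],"grip":0},{"rot":[0,0,0.605],"xyz":[-0.429,-0.229,0.0],"grip":0},{"rot":[0,0,0.605],"xyz":[-0.429,-0.229,0.0],"grip":0},{"rot":[0,0,0.605],"xyz":[-0.429,-0.229,0.0],"grip":0},{"rot":[0,0,0.605],"xyz":[-0.429,-0.229,0.0],"grip":0},{"rot":[0,0,0.605],"xyz":[-0.429,-0.229,0.0],"grip":0}]'

```text
clock: 1.48
tool_pos: [0.4254, 0.0256, 0.2387]
eef_rot: [0.673, 0.74, 0.0, -0.0]
contact_force: [-0.5, -1.0, -0.4]
opening: 0.997
finger_force: 0.0
```

```bash
python3 -c "
from h import *
go([.458,-.124,.22],.095)"
```

```text
xyz [-0.152   0.0181  0.0187] rot [ 0.0001 -0.0001  0.0006] t 1.4833 pos [0.4254 0.0256 0.2387]
```

Call:
carry_out --plan '[{"rot":[0,0,0],"xyz":[-0.152,0.018,0.0],"grip":0},{"rot":[0,0,0],"xyz":[-0.152,0.018,0.0],"grip":0},{"rot":[0,0,0],"xyz":[-0.152,0.018,0.0],"grip":0},{"rot":[0,0,0],"xyz":[-0.152,0.018,0.0],"grip":0},{"rot":[0,0,0],"xyz":[-0.152,0.018,0.0],"grip":0},{"rot":[0,0,0],"xyz":[-0.152,0.018,0.0],"grip":0},{"rot":[0,0,0],"xyz":[-0.152,0.018,0.0],"grip":0}]'

```text
clock: 2.07
tool_pos: [0.4575, -0.1213, 0.2384]
eef_rot: [0.672, 0.74, 0.0, -0.001]
contact_force: [-0.5, -0.6, -0.1]
opening: 0.996
finger_force: 0.0
```

```bash
python3 -c "
from h import *
go([.458,-.124,.101],.095)
cv2.imwrite('pics/w1.png',r.snapshot('wrist')[:,:,::-1])"
```

```text
xyz [-0.0029  0.0004  0.1374] rot [-0.0008 -0.0011  0.0006] t 2.0667 pos [ 0.4575 -0.1213  0.2384]
```

View pics/w1.png

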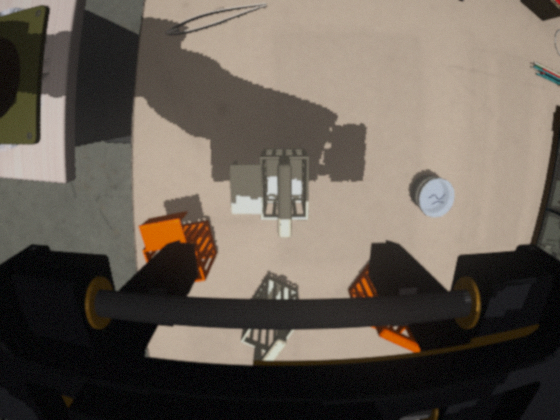

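The bar in the wrist view runs from about (283,153) to (285,236), with the lip to the left (pixels 232–262). It is close to centred between the fingers. I'll cast the fisheye rays to check.

```bash
cat >> h.py <<'E'
def wrist(px,z,s=None):
    s=s or r.get_state();c=r.camera_params("wrist");H=np.array(c["hand_eye"])
    u=np.array([(px[0]-c["cx"])/c["fx"],(px[1]-c["cy"])/c["fy"]]);t=np.hypot(*u)
    d=np.append(u/t*np.sin(t),np.cos(t)) if t>1e-9 else np.array([0,0,1.])
    q=R.from_quat(s["eef_rot"]);o=s["tool_pos"]+q.apply(H[:3,3]);d=q.apply(H[:3,:3]@d);return o+d*(z-o[2])/d[2]
E
python3 -c "
from h import *
for p in [(283.5,153),(285,236),(278,219),(291,219)]: print(wrist(p,.126).round(4))
for p in [(232,165),(231,214)]: print(wrist(p,.077).round(4))
"
```

```text
[ 0.4546 -0.0814  0.126 ]
[ 0.4628 -0.1516  0.126 ]
[ 0.4554 -0.1369  0.126 ]
[ 0.4663 -0.1359  0.126 ]
[ 0.407  -0.1033  0.077 ]
[ 0.4089 -0.1528  0.077 ]
```

Call:
carry_out --plan '[{"rot":[0,0,0],"xyz":[-0.002,0.001,0.04],"grip":0},{"rot":[0,0,0],"xyz":[-0.002,0.001,0.075],"grip":0},{"rot":[0,0,0],"xyz":[-0.002,0.001,0.105],"grip":0},{"rot":[0,0,0],"xyz":[-0.002,0.001,0.125],"grip":0},{"rot":[0,0,0],"xyz":[-0.002,0.001,0.135],"grip":0},{"rot":[0,0,0],"xyz":[-0.002,0.001,0.137],"grip":0},{"rot":[0,0,0],"xyz":[-0.002,0.001,0.137],"grip":255},{"rot":[0,0,0],"xyz":[-0.002,0.001,0.137],"grip":255}]' --squeeze 20

```text
clock: 2.78
tool_pos: [0.4595, -0.1232, 0.1023]
eef_rot: [0.672, 0.74, 0.0, 0.0]
contact_force: [0.1, -0.0, 0.2]
opening: 0.871
finger_force: 0.0
```

Call:
carry_out --plan '[{"rot":[0,0,0],"xyz":[0,0,0],"grip":255},{"rot":[0,0,0],"xyz":[0,0,0],"grip":255},{"rot":[0,0,0],"xyz":[0,0,0],"grip":255},{"rot":[0,0,0],"xyz":[0,0,0],"grip":255},{"rot":[0,0,0],"xyz":[0,0,0],"grip":255},{"rot":[0,0,0],"xyz":[0,0,0],"grip":255}]'

```text
clock: 3.28
tool_pos: [0.4591, -0.1241, 0.1019]
eef_rot: [0.673, 0.74, 0.0, 0.0]
contact_force: [0.2, 0.1, 0.2]
opening: 0.419
finger_force: 0.0
```

Call:
carry_out --plan '[{"rot":[0,0,0],"xyz":[0,0,0],"grip":255},{"rot":[0,0,0],"xyz":[0,0,0],"grip":255},{"rot":[0,0,0],"xyz":[0,0,0],"grip":255},{"rot":[0,0,0],"xyz":[0,0,0],"grip":255},{"rot":[0,0,0],"xyz":[0,0,0],"grip":255},{"rot":[0,0,0],"xyz":[0,0,0],"grip":255},{"rot":[0,0,0],"xyz":[0,0,0],"grip":255}]'

```text
clock: 3.87
tool_pos: [0.459, -0.1241, 0.1017]
eef_rot: [0.673, 0.74, 0.0, -0.0]
contact_force: [-0.8, -0.1, -0.0]
opening: 0.133
finger_force: 20.0
```

Call:
carry_out --plan '[{"rot":[0,0,0],"xyz":[0,0,-0.01],"grip":255},{"rot":[0,0,0],"xyz":[0,0,-0.03],"grip":255},{"rot":[0,0,0],"xyz":[0,0,-0.06],"grip":255},{"rot":[0,0,0],"xyz":[0,0,-0.09],"grip":255},{"rot":[0,0,0],"xyz":[0,0,-0.12],"grip":255},{"rot":[0,0,0],"xyz":[0,0,-0.145],"grip":255},{"rot":[0,0,0],"xyz":[0,0,-0.16],"grip":255},{"rot":[0,0,0],"xyz":[0,0,-0.165],"grip":255}]'

```text
clock: 4.53
tool_pos: [0.46, -0.1243, 0.269]
eef_rot: [0.673, 0.74, 0.001, 0.002]
contact_force: [0.2, -0.7, -2.1]
opening: 0.134
finger_force: 20.0
```

```bash
python3 -c "
from h import *
s=r.get_state();print(s['opening'],s['finger_force'],s['contact_force'])
go([.557,.252,.265],-.098)"
```

```text
0.13399511698077854 19.995657093822956 [ 0.16847679 -0.69203601 -2.05157837]
xyz [0.3654 0.1322 0.0042] rot [0.0044 0.0007 0.193 ] t 4.5333 pos [ 0.46   -0.1243  0.269 ]
```

Call:
carry_out --plan '[{"rot":[0,0,0.01],"xyz":[0.01,0.004,0],"grip":255},{"rot":[0,0,0.03],"xyz":[0.03,0.012,0],"grip":255},{"rot":[0,0,0.06],"xyz":[0.06,0.022,0],"grip":255},{"rot":[0,0,0.1],"xyz":[0.09,0.033,0],"grip":255},{"rot":[0,0,0.13],"xyz":[0.12,0.044,0],"grip":255},{"rot":[0,0,0.16],"xyz":[0.15,0.055,0],"grip":255},{"rot":[0,0,0.18],"xyz":[0.18,0.066,0],"grip":255},{"rot":[0,0,0.193],"xyz":[0.2,0.073,0],"grip":255}]'

```text
clock: 5.2
tool_pos: [0.5124, 0.0858, 0.2654]
eef_rot: [0.74, 0.673, -0.0, -0.001]
contact_force: [0.2, -0.1, -0.7]
opening: 0.136
finger_force: 20.0
```

```bash
python3 -c "
from h import *
go([.557,.252,.265],-.098)"
```

```text
xyz [0.1697 0.0285 0.0005] rot [-0.0019 -0.001   0.0027] t 5.2 pos [0.5124 0.0858 0.2654]
```

Call:
carry_out --plan '[{"rot":[0,0,0],"xyz":[0.025,0.005,0],"grip":255},{"rot":[0,0,0],"xyz":[0.055,0.01,0],"grip":255},{"rot":[0,0,0],"xyz":[0.085,0.015,0],"grip":255},{"rot":[0,0,0],"xyz":[0.115,0.02,0],"grip":255},{"rot":[0,0,0],"xyz":[0.145,0.025,0],"grip":255},{"rot":[0,0,0],"xyz":[0.16,0.028,0],"grip":255},{"rot":[0,0,0],"xyz":[0.166,0.028,0],"grip":255},{"rot":[0,0,0],"xyz":[0.166,0.028,0],"grip":255}]'

```text
clock: 5.87
tool_pos: [0.5558, 0.2458, 0.2652]
eef_rot: [0.74, 0.673, -0.001, -0.001]
contact_force: [0.2, -0.6, -1.3]
opening: 0.129
finger_force: 20.0
```

```bash
python3 - <<'E'
from h import *
go([.557,.252,.265],-.098)
f=lambda i,x,y,w,h,k:cv2.resize(i[y:y+h,x:x+w],None,fx=k,fy=k,interpolation=cv2.INTER_CUBIC)
a=r.snapshot("wrist")[:,:,::-1]; s=r.snapshot("side")[:,:,::-1]
cv2.imwrite("pics/m2.png",np.hstack([f(a,80,0,400,300,1.1),f(s,215,85,110,100,3.3)]))
cv2.imwrite("pics/w2.png",a);cv2.imwrite("pics/s2.png",s)
E
```

```text
xyz [0.0063 0.0006 0.0002] rot [-0.0023  0.0007  0.0026] t 5.8667 pos [0.5558 0.2458 0.2652]
```

View pics/m2.png

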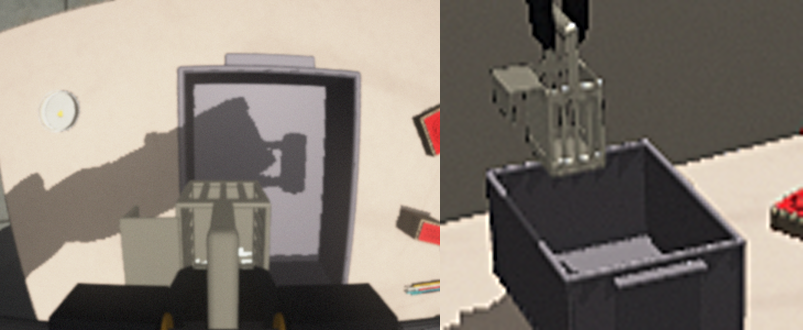

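The basket is held upright with the lip outside the near rim. In the wrist view the near rim runs vertically at crop x≈178–190, and the lip's outer corner is at about (121,218).

```bash
python3 - <<'E'
from h import *
a=cv2.imread("pics/w2.png");s=r.get_state()
g=a.sum(2).astype(int)
for y in (75,95,115,135,150): print(y,g[y,232:266]//3)
f=lambda x,y:(80+x/1.1,y/1.1)
for p in [(122,219),(178,216)]: print("lip",wrist(f(*p),.267-.101+.077,s).round(4))
for p in [(209,230),(237,230)]: print("bar",wrist(f(*p),.29,s).round(4))
for p in [(241,75),(241.5,150),(252,75),(252,150)]: print("rim",wrist(p,.105,s).round(4))
E
```

```text
75 [220 219 219 217 217 219 217 211 191 158 148 154 163 157 134 108  76  61
  55  56  59  58  55  57  60  63  66  68  68  70  72  70  71  69]
95 [218 218 217 217 217 220 217 213 199 167 146 155 163 158 141 115  86  65
  63  57  56  59  64  69  97 136 166 176 180 174 178 178 176 178]
115 [221 219 218 219 219 216 209 193 169 136 113 115 122 117  96  79  68  62
  58  59  56  56  57  65  75  83  82  87  87  87  91  90  90  86]
135 [116 111 115 116 111 114 114 113 110 103  87  79  77  79  80  77  68  61
  53  55  55  51  53  56  69  80  83  82  87  82  86  83  84  86]
150 [111 113 113 116 111 112 111 116 106 101  86  77  79  78  78  75  63  60
  55  55  52  53  52  53  65  74  84  80  78  85  76  83  81  77]
lip [0.5086 0.2726 0.243 ]
lip [0.5372 0.2713 0.243 ]
bar [0.555  0.2767 0.29  ]
bar [0.5649 0.2757 0.29  ]
rim [0.5284 0.3533 0.105 ]
rim [0.521  0.2822 0.105 ]
rim [0.5386 0.352  0.105 ]
rim [0.5309 0.2811 0.105 ]
```

Call:
carry_out --plan '[{"rot":[0,0,0],"xyz":[0,-0.001,0.01],"grip":255},{"rot":[0,0,0],"xyz":[0,-0.001,0.025],"grip":255},{"rot":[0,0,0],"xyz":[0,-0.001,0.04],"grip":255},{"rot":[0,0,0],"xyz":[0,-0.001,0.055],"grip":255},{"rot":[0,0,0],"xyz":[0,-0.001,0.07],"grip":255},{"rot":[0,0,0],"xyz":[0,-0.001,0.085],"grip":255},{"rot":[0,0,0],"xyz":[0,-0.001,0.095],"grip":255},{"rot":[0,0,0],"xyz":[0,-0.001,0.095],"grip":255}]'

```text
clock: 6.63
tool_pos: [0.5542, 0.2424, 0.1693]
eef_rot: [0.741, 0.671, -0.003, -0.0]
contact_force: [-0.7, 0.4, -1.7]
opening: 0.131
finger_force: 20.0
```

```bash
python3 - <<'E'
from h import *
go([.556,.246,.138],-.1)
f=lambda i,x,y,w,h,k:cv2.resize(i[y:y+h,x:x+w],None,fx=k,fy=k,interpolation=cv2.INTER_CUBIC)
a=r.snapshot("wrist")[:,:,::-1]; s=r.snapshot("side")[:,:,::-1]
cv2.imwrite("pics/m3.png",np.hstack([f(a,80,0,400,300,1.1),f(s,215,85,110,100,3.3)]))
E
```

```text
xyz [0.0038 0.0016 0.0313] rot [-0.0041  0.0031  0.0004] t 6.6333 pos [0.5542 0.2424 0.1693]
```

View pics/m3.png

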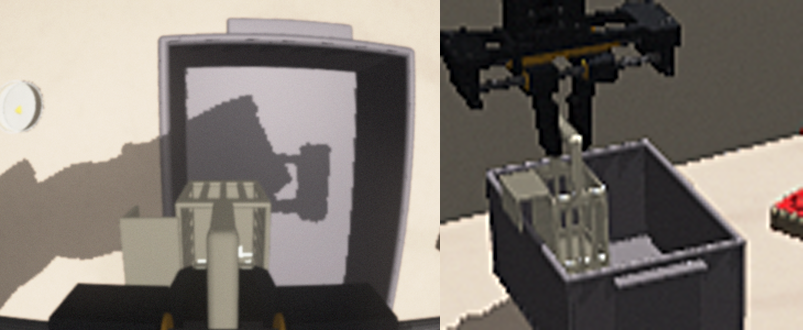

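The basket is inside the tub and the lip outer edge lies outside the rim. Lowering slowly with a +2 mm shift.

Call:
carry_out --plan '[{"rot":[0,0,0],"xyz":[0.002,0.002,0.004],"grip":255},{"rot":[0,0,0],"xyz":[0.003,0.002,0.009],"grip":255},{"rot":[0,0,0],"xyz":[0.003,0.002,0.014],"grip":255},{"rot":[0,0,0],"xyz":[0.003,0.002,0.019],"grip":255},{"rot":[0,0,0],"xyz":[0.003,0.002,0.024],"grip":255},{"rot":[0,0,0],"xyz":[0.003,0.002,0.028],"grip":255},{"rot":[0,0,0],"xyz":[0.003,0.002,0.03],"grip":255},{"rot":[0,0,0],"xyz":[0.003,0.002,0.03],"grip":255}]'

```text
clock: 7.4
tool_pos: [0.5577, 0.2472, 0.1411]
eef_rot: [0.741, 0.672, -0.001, -0.0]
contact_force: [0.1, 0.5, -0.8]
opening: 0.135
finger_force: 20.0
```

Call:
carry_out --plan '[{"rot":[0,0,0],"xyz":[0,0,0.002],"grip":255},{"rot":[0,0,0],"xyz":[0,0,0.003],"grip":255},{"rot":[0,0,0],"xyz":[0,0,0.003],"grip":255},{"rot":[0,0,0],"xyz":[0,0,0.003],"grip":255}]'

```text
clock: 7.73
tool_pos: [0.5582, 0.2473, 0.1388]
eef_rot: [0.741, 0.672, 0.0, 0.0]
contact_force: [-0.8, -0.2, -1.0]
opening: 0.131
finger_force: 20.0
```

Call:
carry_out --plan '[{"rot":[0,0,0],"xyz":[0,0,0.002],"grip":255},{"rot":[0,0,0],"xyz":[0,0,0.003],"grip":255},{"rot":[0,0,0],"xyz":[0,0,0.003],"grip":255},{"rot":[0,0,0],"xyz":[0,0,0.003],"grip":255}]'

```text
clock: 8.07
tool_pos: [0.558, 0.2473, 0.1356]
eef_rot: [0.741, 0.672, -0.0, -0.0]
contact_force: [0.5, 0.3, -0.5]
opening: 0.131
finger_force: 20.0
```

Call:
carry_out --plan '[{"rot":[0,0,0],"xyz":[0,0,0.001],"grip":255},{"rot":[0,0,0],"xyz":[0,0,0.002],"grip":255},{"rot":[0,0,0],"xyz":[0,0,0.002],"grip":255},{"rot":[0,0,0],"xyz":[0,0,0.002],"grip":255}]'

```text
clock: 8.4
tool_pos: [0.5581, 0.2473, 0.1336]
eef_rot: [0.741, 0.672, -0.0, -0.0]
contact_force: [-0.0, 0.6, -0.8]
opening: 0.133
finger_force: 20.0
```

Call:
carry_out --plan '[{"rot":[0,0,0],"xyz":[0,0,0.001],"grip":255},{"rot":[0,0,0],"xyz":[0,0,0.002],"grip":255},{"rot":[0,0,0],"xyz":[0,0,0.002],"grip":255},{"rot":[0,0,0],"xyz":[0,0,0.002],"grip":255}]'

```text
clock: 8.73
tool_pos: [0.5581, 0.2474, 0.1317]
eef_rot: [0.741, 0.672, 0.0, -0.0]
contact_force: [-0.2, 0.0, -0.1]
opening: 0.132
finger_force: 20.0
```

```bash
python3 - <<'E'
from h import *
go([.556,.246,.13],-.1)
f=lambda i,x,y,w,h,k:cv2.resize(i[y:y+h,x:x+w],None,fx=k,fy=k,interpolation=cv2.INTER_CUBIC)
s=r.snapshot("side")[:,:,::-1]
cv2.imwrite("pics/m4.png",f(s,220,105,90,80,7))
E
```

```text
xyz [-0.0016 -0.002   0.0017] rot [ 0.0001 -0.0001  0.002 ] t 8.7333 pos [0.5581 0.2474 0.1317]
```

View pics/m4.png

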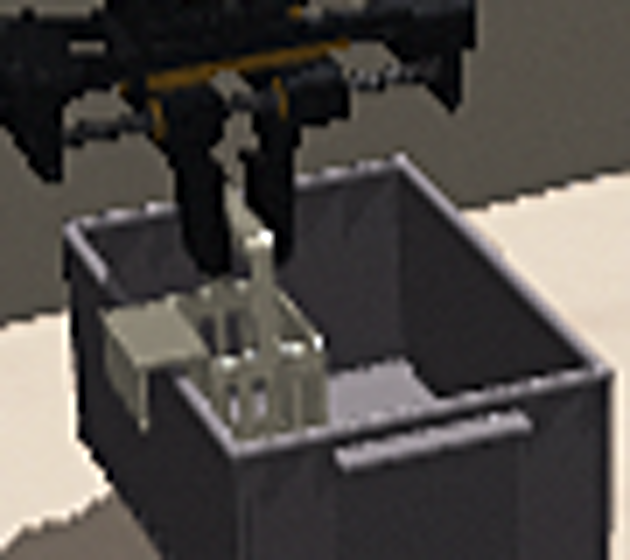

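The lip straddles the near rim: its outer flap is outside at crop (130,380) and the basket is inside. Seating it gently.

Call:
carry_out --plan '[{"rot":[0,0,0],"xyz":[0,0,0.0005],"grip":255},{"rot":[0,0,0],"xyz":[0,0,0.001],"grip":255},{"rot":[0,0,0],"xyz":[0,0,0.0015],"grip":255},{"rot":[0,0,0],"xyz":[0,0,0.0015],"grip":255}]'

```text
clock: 9.12
tool_pos: [0.559, 0.2473, 0.1308]
eef_rot: [0.741, 0.671, 0.001, 0.0]
contact_force: [1.6, -0.8, 4.4]
opening: 0.131
finger_force: 20.2
```

Call:
carry_out --plan '[{"rot":[0,0,0],"xyz":[0,0,-0.0005],"grip":255},{"rot":[0,0,0],"xyz":[0,0,-0.0005],"grip":120},{"rot":[0,0,0],"xyz":[0,0,-0.0005],"grip":120},{"rot":[0,0,0],"xyz":[0,0,-0.0005],"grip":120},{"rot":[0,0,0],"xyz":[0,0,-0.0005],"grip":120},{"rot":[0,0,0],"xyz":[0,0,-0.0005],"grip":120},{"rot":[0,0,0],"xyz":[0,0,-0.0005],"grip":120},{"rot":[0,0,0],"xyz":[0,0,-0.0005],"grip":120}]'

```text
clock: 9.78
tool_pos: [0.558, 0.2473, 0.1306]
eef_rot: [0.741, 0.672, -0.0, -0.0]
contact_force: [-0.1, -0.4, 0.3]
opening: 0.53
finger_force: 0.0
```

```bash
python3 - <<'E'
from h import *
print(r.get_state()["opening"])
f=lambda i,x,y,w,h,k:cv2.resize(i[y:y+h,x:x+w],None,fx=k,fy=k,interpolation=cv2.INTER_CUBIC)
a=r.snapshot("wrist")[:,:,::-1]; s=r.snapshot("side")[:,:,::-1]
cv2.imwrite("pics/m5.png",np.hstack([f(a,80,0,400,300,1.0),f(s,220,105,90,80,3.75)]))
E
```

```text
0.5302195207593821
```

View pics/m5.png

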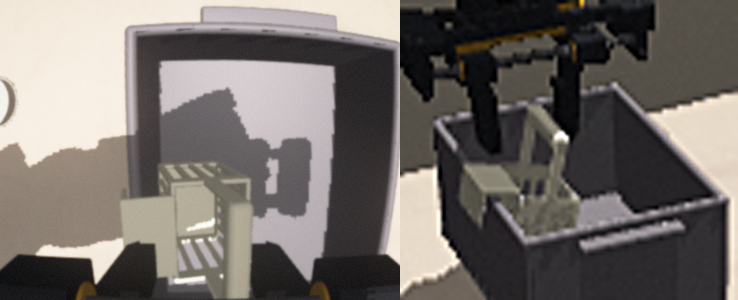

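Released: the basket hangs by its lip and tilts slightly, as expected. I'll open fully and retreat straight up.

Call:
carry_out --plan '[{"rot":[0,0,0],"xyz":[0,0,0],"grip":0},{"rot":[0,0,0],"xyz":[0,0,0],"grip":0},{"rot":[0,0,0],"xyz":[0,0,0],"grip":0},{"rot":[0,0,0],"xyz":[0,0,0],"grip":0},{"rot":[0,0,0],"xyz":[0,0,0],"grip":0},{"rot":[0,0,0],"xyz":[0,0,0],"grip":0},{"rot":[0,0,0],"xyz":[0,0,-0.01],"grip":0},{"rot":[0,0,0],"xyz":[0,0,-0.02],"grip":0}]'

```text
clock: 10.55
tool_pos: [0.5577, 0.2472, 0.1511]
eef_rot: [0.741, 0.672, -0.001, -0.0]
contact_force: [-0.2, -0.2, 0.7]
opening: 1.001
finger_force: 0.0
```

Call:
carry_out --plan '[{"rot":[0,0,0],"xyz":[0,0,-0.015],"grip":0},{"rot":[0,0,0],"xyz":[0,0,-0.035],"grip":0},{"rot":[0,0,0],"xyz":[0,0,-0.06],"grip":0},{"rot":[0,0,0],"xyz":[0,0,-0.09],"grip":0},{"rot":[0,0,0],"xyz":[0,0,-0.12],"grip":0},{"rot":[0,0,0],"xyz":[0,0,-0.14],"grip":0},{"rot":[0,0,0],"xyz":[0,0,-0.15],"grip":0},{"rot":[0,0,0],"xyz":[0,0,-0.15],"grip":0}]'

```text
clock: 11.22
tool_pos: [0.5595, 0.2478, 0.304]
eef_rot: [0.741, 0.672, 0.003, 0.001]
contact_force: [0.9, -0.1, 0.3]
opening: 1.0
finger_force: 0.0
```

```bash
python3 - <<'E'
from h import *
f=lambda i,x,y,w,h,k:cv2.resize(i[y:y+h,x:x+w],None,fx=k,fy=k,interpolation=cv2.INTER_CUBIC)
a=r.snapshot("wrist")[:,:,::-1]; s=r.snapshot("side")[:,:,::-1]
cv2.imwrite("pics/m6.png",np.hstack([f(a,80,0,400,300,1.0),f(s,220,105,90,80,3.75)]))
E
```

```text
(no output)
```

View pics/m6.png

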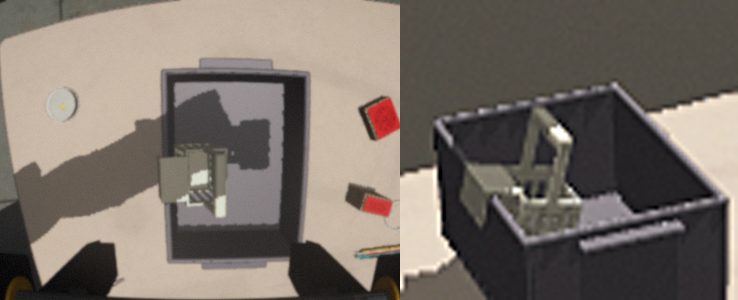

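The basket hangs on its own at the middle of the near long side. The flap is outside the rim, the basket is inside, and the gripper is well clear, so I'm handing in.

```bash
python3 -c "
from plant import r
print(r.finish_job())"
```

```text
the job is handed in; nothing more can be done
None
```

The lipped basket hangs by itself inside the tub, hooked mid-way along the near long side and tilted slightly; I never moved the plain basket, and I handed the job in at about 11 s.

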